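# Knock a stuck knob blank out of its drilling nest

### The job

A wooden knob blank is stuck in the blue drilling nest. Take the C-shaped knockout tool, reach under the nest with it, feel for the hidden knockout hole without forcing the pin against the metal, and push the blank up with the pin until about half of its height stands above the nest, roughly upright and still held by the nest's clips. Then stand the tool back upright on the bench, well clear of the nest, keep your fingers off the blank and leave everything else alone.

Things in the scene. Friction and masses are not known exactly. Their poses are not given: they have to be found in the camera images.
- nest: Blue drilling nest bolted to the bench, rigid: block 84 mm (its x) by 120 mm (y), top 88 mm above the bench, on two 12 mm side walls. Between them a tunnel along its x, open at both ends, 96 mm wide, 48 mm high. Origin on the bench under the pocket's centre; yaw within 0.45 rad of the robot's x. Over 30 N between tool and nest damages it.
- rim (a point): Centre of the nest's round pocket (51 mm wide, 30 mm deep) at its top face, 88 mm above the bench; axes as the nest's.
- under (a point): Centre of the underside (48 mm above the bench) of the 10 mm thick metal disc that forms the pocket's floor. It has one 16 mm knockout hole, whose centre lies 8 mm from this point in a direction that differs every time and can be neither seen nor read: feel for it from below with the pin. The disc does not turn.
- blank: Beech knob blank, upright cylinder 50 mm wide, 30 mm high, 45 g, brass dot on top. Origin: centre of its underside. Starts on the pocket's floor, top flush with the nest's. Four sprung clips near the pocket's top hold it by friction: 6 to 18 N push it up, leaning up to 0.1 rad; it stays where it is left while its underside is 10 mm or more below the nest's top.
- tool: C-shaped steel knockout tool, 0.45 kg, 172 mm high, standing on its foot; x within 0.5 rad of the robot's x. Origin under the foot, below the pin. Foot 8 mm thick, 34 mm wide, x -66 to +22 mm. Spine 20 mm wide, x -66 to -58 mm. Top arm 20 mm wide, 120 to 130 mm up. The C opens to its +x: foot enters the tunnel from the robot's side, x along the nest's, arm passing over the nest.
- pin_tip (a point): Tip of the tool's upright pin, straight above the tool's origin, 38 mm above the foot's underside. Polished pin 8 mm in diameter, chamfered to a 5 mm flat. With the pin in the hole, it reaches the blank when the tool is 20 mm off the bench; at 40 mm the foot meets the floor disc and the blank stands 20 mm out.
- handle (a point): Grip point of the tool's orange handle, straight above the pin, 152 mm above the foot's underside. The handle is 22 by 22 mm square with sides along the tool's x and y, 130 to 172 mm above the underside; grip it from above.
- glue: Bystander: white glue bottle, 60 mm wide, 170 mm high, origin under its centre. Leave alone.
- done1: Bystander: finished knob, 50 mm wide, 30 mm high, origin under its centre. Leave alone.
- done2: Bystander: second finished knob, same size. Leave alone.
- level: Bystander: red spirit level, 240 mm long (its y), 50 mm wide, 22 mm high, lying flat, origin under its centre. Leave alone.
- driver: Bystander: screwdriver with red handle lying along its x. Leave alone.
- spanner: Bystander: steel spanner lying along its x. Leave alone.
- mug: Bystander: blue mug, 80 mm wide, 90 mm high, origin under its centre. Leave alone.
Mind the look-alikes: they are no part of the job. Leave any green look-alike of the nest alone. Leave any turquoise look-alike of the blank alone.

How it is judged:
On the way:
1. the pin of the tool, up through the hole, lifts the blank at least 9 mm (z of blank in the frame of rim above -0.021 m and contact force between tool and blank above 0.5 N), for 0.1 s.
At the end, for the whole second after the job is handed in: The blank stands 9 to 21.5 mm above the nest's top face, within 6 mm of the pocket's centre, tilted less than 0.15 rad and at rest; the tool stands upright (within 0.06 rad) on the bench, at rest and released, its pin more than 120 mm from the nest's centre (z of blank in the frame of rim between -0.021 and -0.0085 m and horizontal distance between blank and rim below 0.006 m and angle between blank's own z axis and vertical below 0.15 rad and linear speed of each of blank, tool below 0.02 m/s and angle between tool's own z axis and vertical below 0.06 rad and height (world z) of tool between -0.004 and 0.004 m and horizontal distance between tool and nest above 0.12 m); the robot touches nothing.
It fails at once if the tool is forced against the nest (over 30 N) (contact force between tool and nest above 30 N).
It fails at once if the robot itself presses on the blank (over 2 N) (contact force between any of the fingers, the arm and blank above 2 N).
It fails at once if the blank is pushed right out of the nest (z of blank in the frame of rim above -0.002 m).
It fails at once if a bystander (bottle, finished knob, level, screwdriver, spanner or mug) is moved over 15 mm (distance of any of glue, done1, done2, level, driver, spanner, mug from where it was at the start of the episode above 0.015 m).
It also fails if it takes over 64 s, if anything falls off the work surface, if the arm or the gripper's body presses on something with over 40 N, if the wrist force passes 120 N, or if a joint passes its speed limit or range.

### The arm

A 6-joint arm with a two-finger parallel gripper is mounted at the origin on the work surface. World frame = base frame: x ahead of the robot, y to its left, z up, the work surface at z = 0. Lengths are in m, angles in rad, forces in N, time in s.
With the tool pointing down it reaches from about 0.2 to 0.875 m from the base axis. Payload 3.4 kg.
Tool frame: the origin (TCP) lies midway between the tips of the shut fingers; the grasp point (between the pads) lies 19 mm behind it (ctrl.grip_depth is the distance from the TCP to the grasp point, in m); z points along the fingers, y is the line along which they close (so a half turn about z gives the same grasp; the last joint's range is limited). The gripper opens to 94 mm and grips with 3 to 60 N. Pads are 16 mm wide; open, the fingers measure 119 mm over their backs; the gripper's body (75 mm by 177 mm) begins 78 mm behind the grasp point.
Start: joints at [1.056, 0.276, 1.505, -0, 1.361, -0.121], TCP at [0.221, 0.531, 0.169] pointing down, gripper open.
Joint ranges: [-2.89, 2.89], [-0.75, 2.08], [0.22, 2.7], [-1.18, 4.32], [0.11, 2.71], [-2.7, 2.7]. Speed limits (rad/s): [2.57, 2.57, 3.14, 3.14, 3.14, 3.14].

### API

Orientations are given as a rotation vector (axis times angle).
In Python, from workcell import ctrl gives the robot as it stands.
- The arm moves only by the tool drive_tool, never from a script. Its argument "moves" is a list of rows, each a list of 5 numbers: the shift along the tool's x, y, z in m, then the turn about the tool's z in rad, then the closure in counts, from 0 (fully open) to 255 (shut). In form: [[tx, ty, tz, twist, claw], ...]. A call has 1 to 20 rows; each row shifts and turns the commanded pose from where the row before left it, along the tool's axes as they then stand; what a row does not reach is not made up. A row lasts 1/10 s, in which the tool goes at most 50 mm and 8.59 degrees, less where a joint would pass 70% of its speed; a pose out of reach is approached as far as the arm can. A call is refused whole if a number of a shift passes 0.05 or a number of a turn 0.15, either way. A call with a gripper value outside its range is refused whole. The fingers move at their own pace and stop on an object; the grip force is fixed at half the most. Time passes only in rows, so rows that do not move let the fingers close. It gives the time, the measured TCP pose, the force, the opening and the grip force at its end, in the units of the state.
- ctrl.get_obs(): the state, without advancing time (a new reading comes with each control period).
- ctrl.read_camera(name): name is "scene" or "top" or "wrist"; returns the picture (384x512x3 uint8, blue, green, red); there is no depth.
- ctrl.get_calibration(name): a dict with "fx", "fy", "cx", "cy" (pixels), "pose" (4x4, takes a point from camera to world coordinates). Camera axes: x right, y down, z forward; pixel columns grow to the right and rows downward; lengths in m; the calibration is good to about 2 mm. The wrist camera is an equidistant fisheye: a pixel r from the principal point sees the ray r / f radians off the axis. A picture is of the moment at which its call begins: read the wrist's pose just before it. get_calibration takes no time and is no camera call; for the wrist camera it gives the pose at the moment of the call.
- ctrl.finish_job(): hands the job in; it is judged then, once.
The state is a dict: "t": time; "q": joint angles; "dq": joint speeds; "effort": joint torques, N m; "eef_pos": TCP position; "orientation": TCP orientation; "force": force on the tool from outside, world axes, zero at the start; "ft_torque": the same for the moment, N m; "opening": finger opening in m; "grip_force": force on a finger pad.
Only numpy, scipy, OpenCV 4.12 (cv2) and the standard library are available. Lean on these libraries where they do the work, as an engineer would, in place of code of your own. Each camera call takes 0.05 s, during which the arm holds its last target. There are 200 camera calls.

## Working session

There is one attempt and no reset: what is moved stays moved. The work goes in short steps, Python scripts to look and compute and a tool call to move; the robot and the scene stay as the last step left them, time stands still between calls to the robot, and variables do not carry over. Pictures are saved under pics/ and viewed, at most 10 in all, crops included, and the job is handed in when it is done.

Besides the shell and the picture viewer there is one more tool, called as name(argument=value, ...) on one line, values as JSON. drive_tool: Moves the arm, as the interface text tells. Its arguments: {"type":"object","properties":{"moves":{"type":"array"}},"required":["moves"]}

```bash
mkdir -p pics; ls
python3 - <<'E'
from workcell import ctrl
import cv2,numpy as np
for n in("scene","top"):
    im=ctrl.read_camera(n); cv2.imwrite(f"pics/{n}0.png",im); c=ctrl.get_calibration(n); print(n,c["fx"],c["cx"],c["cy"],np.round(c["pose"],3).tolist())
o=ctrl.get_obs();print({k:np.round(v,3).tolist() for k,v in o.items()})
E
```

```text
pics
scene 449.25757461433125 260.29067880232304 191.3025236699741 [[-0.635, 0.561, -0.531, 1.198], [0.772, 0.47, -0.428, 0.561], [0.009, -0.681, -0.732, 1.115], [0.0, 0.0, 0.0, 1.0]]
top 352.77550187974015 251.30417942888948 188.5015646129718 [[-0.006, -0.997, 0.078, 0.457], [-1.0, 0.005, -0.008, -0.014], [0.008, -0.078, -0.997, 1.001], [0.0, 0.0, 0.0, 1.0]]
{'t': 0.1, 'q': [1.056, 0.277, 1.506, -0.0, 1.361, -0.121], 'dq': [-0.001, -0.003, -0.002, 0.001, -0.002, 0.0], 'effort': [0.003, -40.545, -23.778, 0.07, 0.03, -0.0], 'eef_pos': [0.22, 0.53, 0.169], 'orientation': [-0.614, -3.08, 0.002], 'force': [-0.049, 0.189, 0.55], 'ft_torque': [0.009, -0.029, -0.021], 'grip_force': 0.0, 'opening': 0.094}
```

View pics/scene0.png

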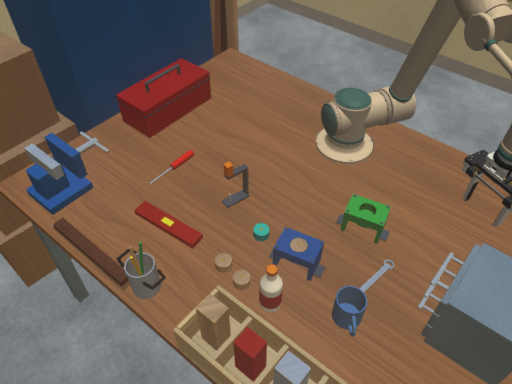

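View pics/top0.png

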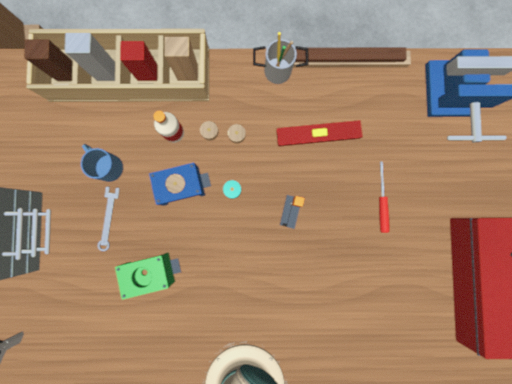

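The pictures show the blue nest at top (177,184) / scene (299,250), with the blank's wooden top at (175,184). The tool with its orange handle is at top (297,205) / scene (229,170).
Candidates:
- **Nest:** blue at top (177,184), green look-alike at (144,277), blue vice at (470,85). I choose the blue one at (177,184).
- **Blank:** wood in the nest at (175,184), turquoise at (232,189), finished knobs at (209,130) and (236,133). I choose (175,184).
- **Tool:** the orange handle at (299,202) is the only one.

```bash
cat > h.py <<'E'
from workcell import ctrl
import cv2,numpy as np
def plane(c,px,z):
    px=np.atleast_2d(px).astype(float)
    d=np.c_[(px[:,0]-c["cx"])/c["fx"],(px[:,1]-c["cy"])/c["fy"],np.ones(len(px))]@np.array(c["pose"])[:3,:3].T
    o=np.array(c["pose"])[:3,3]
    return (o+d*((z-o[2])/d[:,2])[:,None])[:,:2]
def mask(im,lo,hi,box):
    m=cv2.inRange(cv2.cvtColor(im,cv2.COLOR_BGR2HSV),lo,hi); k=np.zeros_like(m); x0,y0,x1,y1=box
    k[y0:y1,x0:x1]=m[y0:y1,x0:x1]; return k
def big(m):
    return max(cv2.findContours(m,cv2.RETR_EXTERNAL,cv2.CHAIN_APPROX_NONE)[0],key=cv2.contourArea)[:,0]
def rect(p): return cv2.minAreaRect((p*1000).astype(np.float32))
E
python3 - <<'E'
from h import *
im={n:cv2.imread(f"pics/{n}0.png") for n in("top","scene")}; C={n:ctrl.get_calibration(n) for n in im}
t=im["top"]
m=mask(t,(105,120,60),(125,255,255),(140,150,215,215)); p=big(m); print("nest rect @88",rect(plane(C["top"],p,.088)))
m=mask(t,(5,40,90),(25,200,255),(163,172,188,197)); p=big(m); print("blank",cv2.minEnclosingCircle((plane(C["top"],p,.088)*1000).astype(np.float32)))
for n,b in(("top",(280,190,312,215)),("scene",(215,155,245,182))):
    m=mask(im[n],(5,200,150),(16,255,255),b); p=big(m); print(n,"orange",p.min(0),p.max(0),rect(plane(C[n],p,.172 if n=="top" else .151)), plane(C[n],p.mean(0),.155))
m=mask(t,(0,0,0),(180,90,110),(275,190,310,232)); p=big(m); print("tool dark",rect(plane(C["top"],p,.0)), p.min(0),p.max(0))
a=cv2.resize(t[180:240,265:325],None,fx=6.5,fy=6.5,interpolation=2); b=cv2.resize(t[155:215,145:205],None,fx=6.5,fy=6.5,interpolation=2)
cv2.imwrite("pics/crop1.png",np.hstack([a,b]))
E
```

```text
nest rect @88 ((541.9183959960938, 172.78411865234375), (85.54724884033203, 125.45191955566406), 13.46679401397705)
blank ((543.21337890625, 177.14016723632812), 23.928823471069336)Traceback (most recent call last):
  File "<stdin>", line 7, in <module>
  File "h.py", line 12, in big
    return max(cv2.findContours(m,cv2.RETR_EXTERNAL,cv2.CHAIN_APPROX_NONE)[0],key=cv2.contourArea)[:,0]
           ~~~^^^^^^^^^^^^^^^^^^^^^^^^^^^^^^^^^^^^^^^^^^^^^^^^^^^^^^^^^^^^^^^^^^^^^^^^^^^^^^^^^^^^
ValueError: max() iterable argument is empty
```

Run:
```python
from h import *
im={n:cv2.imread(f"pics/{n}0.png") for n in("top","scene")}; C={n:ctrl.get_calibration(n) for n in im}
t=im["top"]
for n,b in(("top",(280,190,312,215)),("scene",(215,155,245,182))):
    m=mask(im[n],(4,190,130),(20,255,255),b)
    print(n,cv2.countNonZero(m))
    p=big(m); print(n,"orange",p.min(0),p.max(0),rect(plane(C[n],p,.172 if n=="top" else .151)), plane(C[n],p.mean(0),.155))
m=mask(t,(0,0,0),(180,100,130),(275,190,310,232)); p=big(m); print("tool dark",rect(plane(C["top"],p,.0)), p.min(0),p.max(0))
a=cv2.resize(t[180:240,265:325],None,fx=6.5,fy=6.5,interpolation=2); b=cv2.resize(t[155:215,145:205],None,fx=6.5,fy=6.5,interpolation=2)
cv2.imwrite("pics/crop1.png",np.hstack([a,b]))
```

```text
top 0Traceback (most recent call last):
  File "<stdin>", line 7, in <module>
  File "h.py", line 12, in big
    return max(cv2.findContours(m,cv2.RETR_EXTERNAL,cv2.CHAIN_APPROX_NONE)[0],key=cv2.contourArea)[:,0]
           ~~~^^^^^^^^^^^^^^^^^^^^^^^^^^^^^^^^^^^^^^^^^^^^^^^^^^^^^^^^^^^^^^^^^^^^^^^^^^^^^^^^^^^^
ValueError: max() iterable argument is empty
```

Run:
```python
from h import *
t=cv2.imread("pics/top0.png");s=cv2.imread("pics/scene0.png")
a=cv2.resize(t[180:240,265:325],None,fx=6.5,fy=6.5,interpolation=2); b=cv2.resize(t[155:215,145:205],None,fx=6.5,fy=6.5,interpolation=2)
cv2.imwrite("pics/crop1.png",np.hstack([a,b]))
h=cv2.cvtColor(t,cv2.COLOR_BGR2HSV);print(h[198:207:2,293:305:2].tolist(),h[212,280:296:2].tolist(),h[222,280:296:2].tolist())
h=cv2.cvtColor(s,cv2.COLOR_BGR2HSV);print(h[165:178:3,224:238:3].tolist())
```

```text
[[[7, 104, 127], [17, 170, 215], [19, 150, 238], [19, 151, 237], [19, 157, 236], [18, 154, 225]], [[10, 140, 137], [19, 157, 230], [20, 149, 238], [19, 150, 236], [19, 150, 238], [18, 151, 227]], [[13, 182, 167], [19, 149, 235], [20, 145, 238], [19, 148, 237], [19, 151, 237], [17, 151, 221]], [[13, 177, 176], [19, 160, 228], [19, 147, 234], [20, 151, 237], [19, 148, 237], [15, 147, 192]], [[118, 25, 122], [172, 33, 116], [7, 114, 148], [15, 158, 169], [15, 155, 202], [14, 119, 174]]] [[14, 114, 177], [12, 72, 145], [106, 50, 128], [106, 49, 129], [108, 48, 127], [106, 41, 117], [106, 48, 128], [106, 45, 129]] [[6, 41, 130], [103, 55, 121], [107, 44, 122], [106, 53, 121], [108, 51, 124], [106, 46, 128], [106, 44, 123], [106, 42, 128]]
[[[12, 193, 148], [14, 201, 213], [14, 200, 210], [12, 148, 141], [13, 130, 133]], [[11, 185, 109], [11, 190, 126], [11, 190, 126], [12, 139, 119], [120, 19, 93]], [[12, 170, 114], [11, 182, 116], [11, 190, 126], [10, 81, 98], [116, 19, 92]], [[11, 88, 99], [11, 181, 111], [11, 185, 124], [10, 125, 100], [12, 62, 70]], [[13, 127, 135], [12, 94, 79], [12, 62, 70], [13, 116, 117], [13, 129, 138]]]
```

View pics/crop1.png

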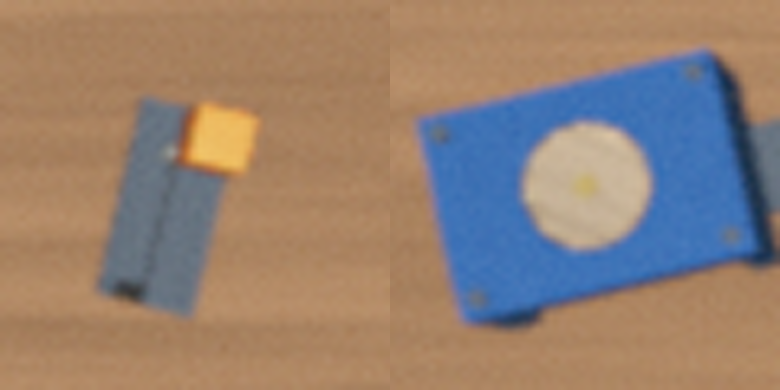

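The crop shows the handle's top centred at about crop (222,138), with the foot running below-left of it. The nest and its blank, with the dot at crop (585,185), match the description.

Run:
```python
from h import *
im={n:cv2.imread(f"pics/{n}0.png") for n in("top","scene")}; C={n:ctrl.get_calibration(n) for n in im}
t=im["top"]
m=mask(t,(14,120,195),(24,255,255),(285,190,312,212)); p=big(m); r=rect(plane(C["top"],p,.172)); print("handle top",r)
m=mask(t,(95,25,80),(118,75,160),(275,190,312,232)); p=big(m); print("foot+arm",rect(plane(C["top"],p,.008)))
l=np.array([[265+140/6.5,180+100/6.5],[265+100/6.5,180+290/6.5]]);q=plane(C["top"],l,.008);print("foot left edge",q,np.arctan2(*(q[0]-q[1])[::-1]))
print("dot",plane(C["top"],[145+195/6.5,155+185/6.5],.088))
cr=np.array([[27,122],[318,50],[75,325],[366,250]])/6.5+[145,155];q=plane(C["top"],cr,.088);print("corners",q,q.mean(0),[np.arctan2(*(q[a]-q[b])[::-1]) for a,b in((0,2),(1,3))],np.arctan2(-(q[0]-q[1])[0],(q[0]-q[1])[1]))
for n,px in(("done1",(209,130)),("done2",(236,133)),("turq",(232,189)),("glue",(172,128)),("mug",(97,164)),("level",(319,133))): print(n,plane(C["top"],px,.03))
```

```text
handle top ((491.8493957519531, -132.05258178710938), (21.659780502319336, 21.230998992919922), 75.11283874511719)
foot+arm ((469.1788024902344, -130.65167236328125), (38.16639709472656, 82.37661743164062), 75.21281433105469)
foot left edge [[ 0.51425438 -0.12107397]
 [ 0.43232489 -0.10269854]] -0.22063241182017665
dot [[0.54218741 0.17667089]]
corners [[0.56782093 0.243983  ]
 [0.59630087 0.1280139 ]
 [0.48661994 0.2236266 ]
 [0.51583015 0.10837373]] [0.54164297 0.17599931] [np.float64(0.24562943598987388), np.float64(0.23938600047581923)] 0.24081638585825826
done1 [[0.69708747 0.09558298]]
done2 [[0.68826879 0.02020091]]
turq [[0.53144338 0.03162667]]
glue [[0.70317827 0.19883591]]
mug [[0.60277286 0.40475588]]
level [[ 0.68731931 -0.21199317]]
```

drive_tool(moves=[[0,0,-0.045,0,0],[0,0,-0.045,0,0],[0,0,0,-0.1,0],[0,0,0,-0.09,0]])

```text
t: 0.5
eef_pos: [0.221, 0.5317, 0.2609]
orientation: [0.313, 3.125, 0.004]
force: [-0.8, 0.2, -1.6]
opening: 0.094
grip_force: 0.0
```

drive_tool(moves=[[0,0,0,0.054,0],[-0.0268,-0.0359,0,0,0],[-0.0268,-0.0359,0,0,0],[-0.0268,-0.0359,0,0,0],[-0.0268,-0.0359,0,0,0],[-0.0268,-0.0359,0,0,0],[-0.0268,-0.0359,0,0,0],[-0.0268,-0.0359,0,0,0],[-0.0268,-0.0359,0,0,0],[-0.0268,-0.0359,0,0,0],[-0.0268,-0.0359,0,0,0],[-0.0268,-0.0359,0,0,0],[-0.0268,-0.0359,0,0,0],[-0.0268,-0.0359,0,0,0],[-0.0268,-0.0359,0,0,0],[-0.0268,-0.0359,0,0,0],[-0.0268,-0.0359,0,0,0],[0,0,0,0,0],[0,0,0,0,0]])

```text
t: 2.4
eef_pos: [0.4884, -0.134, 0.2585]
orientation: [-0.407, -3.113, -0.002]
force: [0.1, -0.1, 0.4]
opening: 0.0938
grip_force: 0.0
```

```bash
cat >> h.py <<'E'
from scipy.spatial.transform import Rotation as Rot
def fplane(c,px,z):
    px=np.atleast_2d(px).astype(float); a=(px-[c["cx"],c["cy"]])/[c["fx"],c["fy"]]; r=np.linalg.norm(a,axis=1)+1e-9
    d=np.c_[a*(np.sin(r)/r)[:,None],np.cos(r)]@np.array(c["pose"])[:3,:3].T; o=np.array(c["pose"])[:3,3]
    return (o+d*((z-o[2])/d[:,2])[:,None])[:,:2]
def shot(name):
    c=ctrl.get_calibration("wrist"); im=ctrl.read_camera("wrist"); cv2.imwrite(f"pics/{name}.png",im); return im,c
def st():
    o=ctrl.get_obs(); R=Rot.from_rotvec(o["orientation"]).as_matrix(); return o,R
E
python3 - <<'E'
from h import *
im,c=shot("w1"); o,R=st(); print(o["eef_pos"],np.round(R,3).tolist())
m=mask(im,(12,110,150),(26,255,255),(0,0,512,384))
cs=sorted(cv2.findContours(m,0,cv2.CHAIN_APPROX_NONE)[0],key=cv2.contourArea)[-3:]
for k in cs: print(cv2.contourArea(k),k[:,0].mean(0),rect(fplane(c,k[:,0],.172)))
cv2.imwrite("pics/w1v.png",im)
E
```

```text
[ 0.48817109 -0.13306754  0.2588084 ] [[-0.967, 0.255, -0.002], [0.255, 0.967, 0.002], [0.002, 0.001, -1.0]]
118.0 [ 82.29787234 288.69148936] ((559.9114990234375, -393.16497802734375), (16.35528564453125, 72.91329193115234), 65.11792755126953)
6404.5 [251.76391555 324.79462572] ((664.976318359375, -184.6417999267578), (334.93035888671875, 61.347293853759766), 75.12716674804688)
118064.0 [255.17797398 147.1277881 ] ((406.1091003417969, -116.17361450195312), (779.1681518554688, 388.1494445800781), 75.39595794677734)
```

View pics/w1v.png

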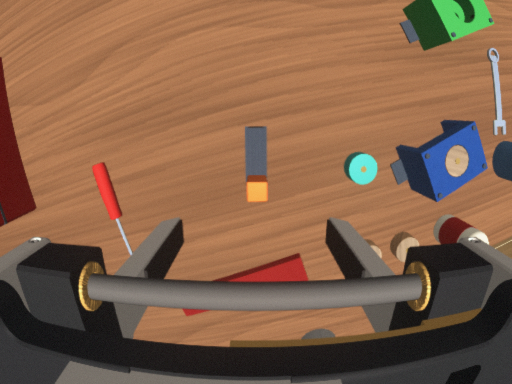

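The wrist view shows the handle's top face at about (257,191), square to the fingers. The nest's dot is at about (457,161).

Run:
```python
from h import *
im=cv2.imread("pics/w1.png"); c=ctrl.get_calibration("wrist")
m=mask(im,(8,200,170),(20,255,255),(240,165,275,210)); p=big(m); print(p.min(0),p.max(0),rect(fplane(c,p,.172)))
p=np.array([[246,126],[246,176],[267,176],[267,126]]);q=fplane(c,p,.008);print("foot edges",q.tolist(),[np.arctan2(*(a-b)[::-1]) for a,b in((q[1],q[0]),(q[2],q[3]))])
m=mask(im,(10,30,120),(25,160,255),(440,140,475,182)); p=big(m); print("blank",p.min(0),p.max(0),cv2.minEnclosingCircle((fplane(c,p,.088)*1000).astype(np.float32)))
```

```text
Traceback (most recent call last):
  File "h.py", line 12, in big
    return max(cv2.findContours(m,cv2.RETR_EXTERNAL,cv2.CHAIN_APPROX_NONE)[0],key=cv2.contourArea)[:,0]
           ~~~^^^^^^^^^^^^^^^^^^^^^^^^^^^^^^^^^^^^^^^^^^^^^^^^^^^^^^^^^^^^^^^^^^^^^^^^^^^^^^^^^^^^
ValueError: max() iterable argument is empty
```

Run:
```python
from h import *
im=cv2.imread("pics/w1.png"); c=ctrl.get_calibration("wrist")
print(cv2.cvtColor(im,cv2.COLOR_BGR2HSV)[175:204:4,257].tolist())
p=np.array([[247,181],[268,181],[268,201],[247,201]]);print("handle",rect(fplane(c,p,.172)))
p=np.array([[246,126],[246,176],[267,176],[267,126]]);q=fplane(c,p,.008);print("foot edges",q.tolist(),[np.arctan2(*(a-b)[::-1]) for a,b in((q[1],q[0]),(q[2],q[3]))])
print("dot",fplane(c,[457.5,161],.088))
q=fplane(c,[[425,155],[471,122],[486,159],[440,197]],.088);print("nest corners",q.tolist(),q.mean(0))
```

```text
[[7, 150, 126], [9, 192, 138], [18, 168, 245], [18, 166, 246], [18, 168, 246], [17, 173, 245], [17, 172, 246], [11, 137, 162]]
handle ((490.9228515625, -130.78761291503906), (22.172700881958008, 21.527389526367188), 75.17620849609375)
foot edges [[0.42353857039375464, -0.12946880375237002], [0.5002814592193465, -0.15004294943222315], [0.5088341900538548, -0.1176363104791241], [0.4318462696638674, -0.09783412946777303]] [np.float64(-0.2619325164723386), np.float64(-0.2517543869943744)]
dot [[0.54298735 0.17946737]]
nest corners [[0.5202827862723113, 0.11743091598127041], [0.4876870311412657, 0.21888156832790706], [0.5535976712515978, 0.2454111546810152], [0.5916476363198413, 0.13776559150458395]] [0.53830378 0.17987231]
```

drive_tool(moves=[[-0.0024,0.0027,0.02,0,0],[0,0,0.03,0,0],[0,0,0.03,0,0],[0,0,0.025,0,0],[0,0,0.018,0,0],[0,0,0,0,0],[0,0,0,0,150],[0,0,0,0,200],[0,0,0,0,255],[0,0,0,0,255],[0,0,0,0,255],[0,0,0,0,255]])

```text
t: 3.65
eef_pos: [0.4919, -0.1318, 0.1366]
orientation: [0.404, 3.115, 0.0]
force: [-0.2, -0.2, 0.4]
opening: 0.0494
grip_force: 0.0
```

drive_tool(moves=[[0,0,0,0,255],[0,0,0,0,255],[0,0,0,0,255],[0,0,0,0,255],[0,0,-0.01,0,255],[0,0,-0.02,0,255],[0,0,-0.02,0,255],[0,0,-0.01,0,255],[0,0,0,0,255],[0,0,0,0,255]])

```text
t: 4.65
eef_pos: [0.4916, -0.1316, 0.1961]
orientation: [-0.404, -3.115, -0.0]
force: [0.3, -0.3, 1.3]
opening: 0.0006
grip_force: 0.0
```

Run:
```python
from h import *
im,c=shot("w2"); o,R=st(); print(o["eef_pos"],np.round(R,3).tolist(),o["force"]); s=ctrl.read_camera("top")
cv2.imwrite("pics/w2v.png",np.hstack([im[80:360,130:390],cv2.resize(s[140:250,220:350],(331,280))]))
```

```text
[ 0.49125823 -0.13149141  0.19561053] [[-0.967, 0.255, -0.001], [0.255, 0.967, 0.001], [0.001, 0.0, -1.0]] [-0.23287868  0.29422543 -0.16615876]
```

View pics/w2v.png

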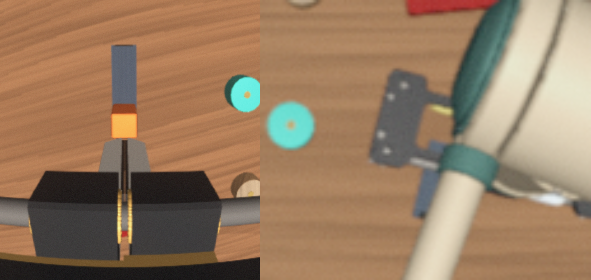

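Run:
```python
from h import *
c=ctrl.get_calibration("wrist");print(np.round(c["pose"],3).tolist(),c["fx"],c["cx"],c["cy"])
im=cv2.imread("pics/w2.png")
m=mask(im,(13,120,200),(25,255,255),(235,180,275,225)); p=big(m);print(p.min(0),p.max(0),rect(fplane(c,p,.172)))
# project TCP
for P in ([*ctrl.get_obs()["eef_pos"]],):
    v=np.linalg.inv(c["pose"])@[*P,1]; th=np.arctan2(np.hypot(v[0],v[1]),v[2]); u=v[:2]/np.hypot(v[0],v[1])*th*c["fx"]+[c["cx"],c["cy"]]; print("tcp px",u)
```

```text
[[0.255, 0.939, 0.23, 0.424], [0.967, -0.248, -0.059, -0.115], [0.001, 0.238, -0.971, 0.411], [0.0, 0.0, 0.0, 1.0]] 297.3186396354542 254.1910089035792 193.57329157632378
[242 194] [266 217] ((490.57818603515625, -132.22299194335938), (20.31068992614746, 20.075057983398438), 75.22927856445312)
tcp px [255.19634606 214.54292843]
```

The view shows the tool still standing in place: I lifted before the fingers had finished closing. I will reopen, go down again and wait longer.

drive_tool(moves=[[0,0,0,0,120],[0,0,0,0,120],[0,0,0,0,120],[0,0,0,0,120],[0,0,0,0,120],[0,0,0,0,120],[0,0,0.02,0,120],[0,0,0.02,0,120],[0,0,0.02,0,120],[0,0,0,0,120],[0,0,0,0,255],[0,0,0,0,255],[0,0,0,0,255],[0,0,0,0,255],[0,0,0,0,255],[0,0,0,0,255],[0,0,0,0,255],[0,0,0,0,255]])

```text
t: 6.55
eef_pos: [0.4919, -0.1317, 0.1364]
orientation: [0.404, 3.115, 0.0]
force: [0.5, -0.3, -0.2]
opening: 0.0006
grip_force: 0.0
```

Run:
```python
from h import *
im,c=shot("w3"); s=ctrl.read_camera("scene"); print(st()[0]["force"])
cv2.imwrite("pics/w3v.png",np.hstack([im[80:360,130:390],cv2.resize(s[110:250,170:330],(320,280))]))
```

```text
[ 0.95093309 -0.2906917   0.25816415]
```

View pics/w3v.png

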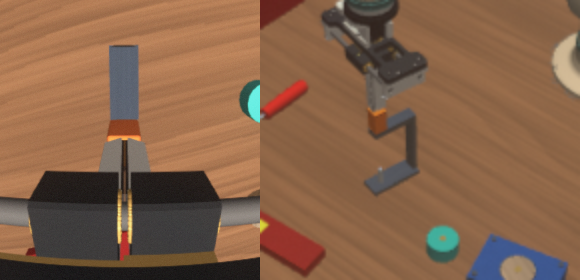

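The wrist view shows the shut fingers at the handle's top edge, crop (124,140). The scene crop shows them above or in front of the handle at (378,100). I'll project the TCP and handle into the scene to tell which.

```bash
cat >> h.py <<'E'
def proj(c,P):
    v=np.linalg.inv(c["pose"])@[*P,1]; return np.round([v[0]/v[2]*c["fx"]+c["cx"],v[1]/v[2]*c["fy"]+c["cy"]],1)
E
python3 - <<'E'
from h import *
c=ctrl.get_calibration("scene"); s=ctrl.read_camera("scene"); cv2.imwrite("pics/s3.png",s)
f=lambda P:((proj(c,P)-[170,110])*2).tolist()
print("tcp",f([.4919,-.1317,.1364]),"htop",f([.4915,-.1315,.172]),"hbot",f([.4915,-.1315,.13]),"origin",f([.4915,-.1315,0]),"spine bot",f([.4314,-.1155,0]), "pin",f([.4915,-.1315,.038]))
s0=cv2.imread("pics/scene0.png")
for im in(s0,s):
    m=mask(im,(5,150,80),(18,255,255),(215,140,250,185));k=big(m);print(cv2.boundingRect(k))
cv2.imwrite("pics/s3v.png",np.hstack([cv2.resize(x[130:220,200:270],(390,500),interpolation=2) for x in(s0,s)]))
E
```

```text
tcp [118.60000000000002, 126.80000000000001] htop [118.0, 110.0] hbot [119.0, 129.60000000000002] origin [122.19999999999999, 185.2] spine bot [153.2, 169.39999999999998] pin [121.39999999999998, 169.8]
(223, 161, 10, 16)
(223, 164, 10, 13)
```

View pics/s3v.png

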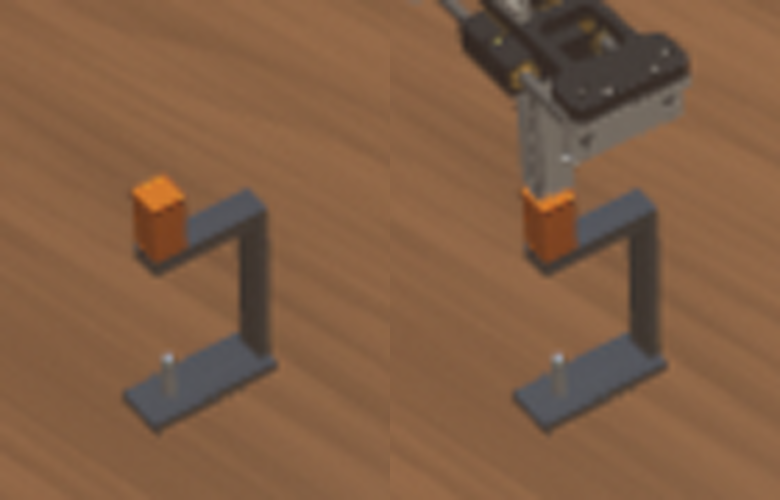

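The picture shows the shut fingers sunk into the top of the handle, with no grip force reported. I'll reopen and close in small steps, watching the opening and the force.

drive_tool(moves=[[0,0,0,0,120],[0,0,0,0,120],[0,0,0,0,120],[0,0,0,0,120],[0,0,0,0,120],[0,0,0,0,120],[0,0,0,0,120],[0,0,0,0,185],[0,0,0,0,185],[0,0,0,0,185],[0,0,0,0,185]])

```text
t: 7.8
eef_pos: [0.4919, -0.1317, 0.1364]
orientation: [0.404, 3.115, 0.0]
force: [0.2, -1.0, -0.0]
opening: 0.0263
grip_force: 0.0
```

drive_tool(moves=[[0,0,0,0,205],[0,0,0,0,205]])

```text
t: 8.0
eef_pos: [0.4918, -0.1317, 0.1364]
orientation: [0.404, 3.116, 0.0]
force: [0.2, -0.9, -0.1]
opening: 0.019
grip_force: 0.0
```

drive_tool(moves=[[0,0,0,0,215],[0,0,0,0,215]])

```text
t: 8.2
eef_pos: [0.4918, -0.1317, 0.1363]
orientation: [-0.404, -3.116, -0.0]
force: [-0.2, -0.2, 0.8]
opening: 0.015
grip_force: 0.0
```

From w2, the visible fingertips sit about 36 mm higher than the reported TCP, and the scene view agrees: they end at the handle's top. So I was closing above the handle. I'll open, go 34 mm lower and grip.

drive_tool(moves=[[0,0,0,0,110],[0,0,0,0,110],[0,0,0,0,110],[0,0,0,0,110],[0,0,0,0,110],[0,0,0,0,110],[0,0,0.012,0,110],[0,0,0.012,0,110],[0,0,0.01,0,110],[0,0,0,0,110]])

```text
t: 9.2
eef_pos: [0.4902, -0.131, 0.1001]
orientation: [-0.403, -3.111, -0.002]
force: [0.3, -0.5, -0.1]
opening: 0.0534
grip_force: 0.0
```

drive_tool(moves=[[0,0,0,0,255],[0,0,0,0,255],[0,0,0,0,255],[0,0,0,0,255],[0,0,0,0,255],[0,0,0,0,255]])

```text
t: 9.8
eef_pos: [0.4921, -0.132, 0.1027]
orientation: [0.404, 3.115, -0.001]
force: [0.2, -1.4, 1.6]
opening: 0.0217
grip_force: 30.0
```

Gripped at an opening of 21.7 mm. Now I'll lift, turn to the nest's yaw and move to just in front of the tunnel.

drive_tool(moves=[[0,0,-0.02,0,255],[0,0,-0.02,0,255],[0,0,-0.02,-0.12,255],[0,0,0,-0.13,255],[0,0,0,-0.13,255],[0,0,0,-0.117,255],[-0.0015,0.026,0,0,255],[-0.0015,0.04,0,0,255],[-0.0015,0.04,0,0,255],[-0.0015,0.04,0,0,255],[-0.0015,0.04,0,0,255],[-0.0015,0.04,0,0,255],[-0.0015,0.036,0,0,255],[-0.0015,0.026,0,0,255],[0,0,0,0,255],[0,0,0,0,255],[0,0,0,0,255]])

```text
t: 11.5
eef_pos: [0.4351, 0.15, 0.1619]
orientation: [0.374, -3.118, 0.001]
force: [-0.4, -0.5, -4.6]
opening: 0.022
grip_force: 30.0
```

Run:
```python
from h import *
im,c=shot("w4"); o,R=st(); print(o["eef_pos"],np.round(R,3).tolist(),o["force"],o["ft_torque"])
t=ctrl.read_camera("top"); cv2.imwrite("pics/t4.png",t)
cv2.imwrite("pics/w4v.png",np.hstack([im[0:384,150:512],cv2.resize(t[120:250,130:270],(414,384))]))
```

```text
[0.43526794 0.1499574  0.16201276] [[-0.972, -0.236, -0.001], [-0.236, 0.972, -0.001], [0.001, -0.0, -1.0]] [ 0.62777697 -0.47510704 -4.26859992] [ 0.06454256 -0.15758966  0.01562112]
```

View pics/w4v.png

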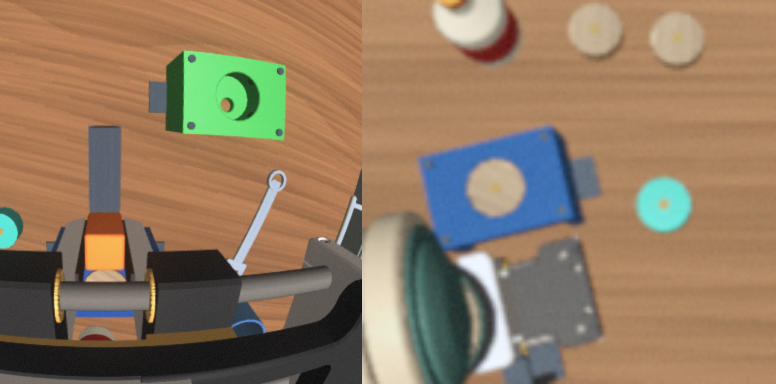

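The picture shows the tool held straight, with the foot centred on the nest's tunnel axis (wrist crop column about 105). Lowering and entering.

drive_tool(moves=[[0,0,0.02,0,255],[0,0,0.02,0,255],[0,0,0.0145,0,255],[0,0,0,0,255],[0,0,0,0,255]])

```text
t: 12.1
eef_pos: [0.4356, 0.1503, 0.1081]
orientation: [-0.373, 3.119, -0.0]
force: [1.0, -0.2, -4.0]
opening: 0.0215
grip_force: 30.0
```

drive_tool(moves=[[-0.02,0,0,0,255],[-0.02,0,0,0,255],[-0.02,0,0,0,255],[-0.02,0,0,0,255],[-0.02,0,0,0,255],[-0.01,0,0,0,255],[0,0,0,0,255],[0,0,0,0,255]])

```text
t: 12.9
eef_pos: [0.5412, 0.1766, 0.108]
orientation: [0.374, -3.118, 0.0]
force: [-0.4, 0.8, -4.0]
opening: 0.0216
grip_force: 30.0
```

Run:
```python
from h import *
o,R=st(); print(o["eef_pos"],o["force"],o["ft_torque"],o["orientation"])
im,c=shot("w5")
s=ctrl.read_camera("scene");t=ctrl.read_camera("top")
cv2.imwrite("pics/w5v.png",np.hstack([cv2.resize(s[170:290,230:350],(400,400)),cv2.resize(t[140:260,130:250],(400,400))]))
```

```text
[0.54121876 0.17662701 0.10798549] [-0.43960264  0.76722039 -4.03769884] [ 0.0626303  -0.07919916 -0.03818318] [ 3.74356500e-01 -3.11781069e+00  1.61681343e-04]
```

drive_tool(moves=[[-0.0005,-0.008,0,0,255],[0,0,0,0,255],[0,0,-0.002,0,255],[0,0,-0.002,0,255],[0,0,-0.001,0,255],[0,0,0,0,255]])

```text
t: 13.65
eef_pos: [0.5447, 0.1695, 0.1132]
orientation: [-0.375, 3.118, 0.0]
force: [-0.2, -0.2, -4.9]
opening: 0.0217
grip_force: 30.0
```

drive_tool(moves=[[0,0,-0.0005,0,255],[0,0,0,0,255]])

```text
t: 13.85
eef_pos: [0.5445, 0.1694, 0.1134]
orientation: [0.375, -3.119, -0.0]
force: [0.3, 0.4, -5.1]
opening: 0.0219
grip_force: 30.0
```

drive_tool(moves=[[0,0,-0.0007,0,255],[0,0,0,0,255]])

```text
t: 14.05
eef_pos: [0.5445, 0.1694, 0.1141]
orientation: [-0.375, 3.119, 0.0]
force: [-0.2, -0.1, -4.4]
opening: 0.0216
grip_force: 30.0
```

drive_tool(moves=[[0,0,-0.0007,0,255],[0,0,0,0,255]])

```text
t: 14.25
eef_pos: [0.5446, 0.1693, 0.1149]
orientation: [-0.375, 3.119, 0.0]
force: [0.1, 0.0, -5.1]
opening: 0.022
grip_force: 30.0
```

drive_tool(moves=[[0,0,-0.0007,0,255],[0,0,0,0,255]])

```text
t: 14.45
eef_pos: [0.5446, 0.1693, 0.1156]
orientation: [-0.375, 3.119, 0.0]
force: [-0.4, -0.7, -4.1]
opening: 0.0221
grip_force: 30.0
```

drive_tool(moves=[[0,0,-0.001,0,255],[0,0,0,0,255]])

```text
t: 14.65
eef_pos: [0.5446, 0.1693, 0.1166]
orientation: [-0.375, 3.119, 0.0]
force: [0.9, -0.3, -4.1]
opening: 0.0215
grip_force: 30.0
```

drive_tool(moves=[[0,0,-0.001,0,255],[0,0,0,0,255]])

```text
t: 14.85
eef_pos: [0.5446, 0.1694, 0.1176]
orientation: [-0.375, 3.119, 0.0]
force: [-0.2, 0.2, -4.2]
opening: 0.0221
grip_force: 30.0
```

drive_tool(moves=[[0,0,-0.001,0,255],[0,0,0,0,255]])

```text
t: 15.05
eef_pos: [0.5446, 0.1693, 0.1186]
orientation: [-0.375, 3.119, 0.0]
force: [0.3, -0.1, -4.4]
opening: 0.0219
grip_force: 30.0
```

drive_tool(moves=[[0,0,-0.001,0,255],[0,0,-0.001,0,255],[0,0,0,0,255]])

```text
t: 15.35
eef_pos: [0.5447, 0.1694, 0.1206]
orientation: [-0.375, 3.119, 0.0]
force: [0.1, -1.0, -4.0]
opening: 0.0216
grip_force: 30.0
```

drive_tool(moves=[[0,0,-0.001,0,255],[0,0,0,0,255]])

```text
t: 15.55
eef_pos: [0.5446, 0.1694, 0.1216]
orientation: [-0.375, 3.119, 0.0]
force: [0.8, -0.6, -4.6]
opening: 0.0217
grip_force: 30.0
```

drive_tool(moves=[[0,0,-0.001,0,255],[0,0,0,0,255]])

```text
t: 15.75
eef_pos: [0.5446, 0.1693, 0.1226]
orientation: [-0.375, 3.119, 0.0]
force: [0.1, 0.6, -4.7]
opening: 0.0217
grip_force: 30.0
```

drive_tool(moves=[[0,0,-0.001,0,255],[0,0,0,0,255]])

```text
t: 15.95
eef_pos: [0.5444, 0.1693, 0.123]
orientation: [0.375, -3.119, 0.0]
force: [0.8, 0.4, -8.4]
opening: 0.0215
grip_force: 30.0
```

Contact came only at a tool lift of about 20.4 mm, so the pin is through the hole and on the blank. Pushing gently.

drive_tool(moves=[[0,0,-0.001,0,255],[0,0,-0.001,0,255],[0,0,-0.001,0,255],[0,0,0,0,255]])

```text
t: 16.35
eef_pos: [0.5442, 0.1689, 0.1258]
orientation: [0.375, -3.118, 0.001]
force: [1.7, -0.9, -14.0]
opening: 0.0217
grip_force: 30.0
```

drive_tool(moves=[[0,0,-0.001,0,255],[0,0,-0.001,0,255],[0,0,-0.001,0,255],[0,0,-0.001,0,255],[0,0,0,0,255]])

```text
t: 16.85
eef_pos: [0.5443, 0.169, 0.1307]
orientation: [0.375, -3.119, 0.001]
force: [0.3, -2.4, -12.1]
opening: 0.0219
grip_force: 30.0
```

drive_tool(moves=[[0,0,-0.001,0,255],[0,0,-0.001,0,255],[0,0,-0.001,0,255],[0,0,-0.001,0,255],[0,0,0,0,255]])

```text
t: 17.35
eef_pos: [0.5444, 0.1692, 0.1346]
orientation: [0.375, -3.119, 0.0]
force: [0.5, -2.4, -12.9]
opening: 0.0216
grip_force: 30.0
```

drive_tool(moves=[[0,0,-0.001,0,255],[0,0,-0.001,0,255],[0,0,-0.001,0,255],[0,0,-0.0007,0,255],[0,0,0,0,255],[0,0,0,0,255],[0,0,0,0,255]])

```text
t: 18.05
eef_pos: [0.5444, 0.1693, 0.1383]
orientation: [0.375, -3.119, -0.0]
force: [0.2, -2.4, -12.5]
opening: 0.0217
grip_force: 30.0
```

Run:
```python
from h import *
s=ctrl.read_camera("scene");w,_=shot("w6")
cv2.imwrite("pics/s6v.png",np.hstack([cv2.resize(s[215:285,265:335],(500,500),interpolation=2),cv2.resize(w[180:330,190:320],(300,500))[:,:]]))
```

```text
(no output)
```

View pics/s6v.png

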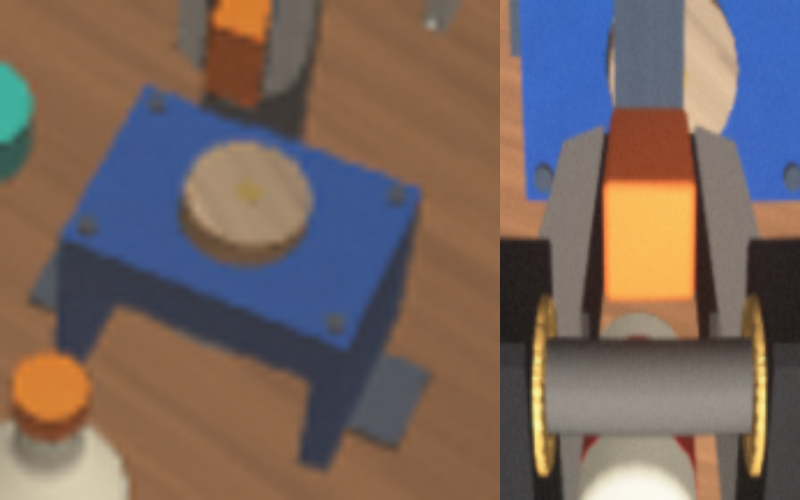

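The view shows the blank standing about 15 mm proud and upright, with its dot at crop (250,192). Now I'll withdraw the pin, back out and stand the tool down.

drive_tool(moves=[[0,0,0.003,0,255],[0,0,0.005,0,255],[0,0,0.007,0,255],[0,0,0.007,0,255],[0,0,0.005,0,255],[0,0,0.0035,0,255],[0,0,0,0,255],[0,0,0,0,255]])

```text
t: 18.95
eef_pos: [0.5446, 0.1694, 0.1077]
orientation: [-0.375, 3.119, 0.0]
force: [0.7, 0.0, -4.8]
opening: 0.0216
grip_force: 30.0
```

drive_tool(moves=[[0.01,0,0,0,255],[0.015,0,0,0,255],[0.02,0,0,0,255],[0.025,0,0,0,255],[0.025,0,0,0,255],[0.025,0,0,0,255],[0.025,0,0,0,255],[0.015,0,0,0,255],[0.01,0,0,0,255],[0,0,0,0,255],[0,0,0.002,0,255],[0,0,0.002,0,255],[0,0,0,0,255]])

```text
t: 20.25
eef_pos: [0.38, 0.1292, 0.1033]
orientation: [0.375, -3.119, -0.0]
force: [0.2, -0.2, -4.9]
opening: 0.0217
grip_force: 30.0
```

drive_tool(moves=[[0,0,0.001,0,255],[0,0,0,0,255]])

```text
t: 20.45
eef_pos: [0.3802, 0.1292, 0.103]
orientation: [-0.375, 3.118, 0.0]
force: [0.0, 1.1, -0.2]
opening: 0.0219
grip_force: 30.0
```

drive_tool(moves=[[0,0,0,0,150],[0,0,0,0,120],[0,0,0,0,120],[0,0,0,0,120],[0,0,0,0,120],[0,0,0,0,120],[0,0,0,0,120],[0,0,-0.01,0,120],[0,0,-0.02,0,120],[0,0,-0.03,0,120],[0,0,-0.04,0,120],[0,0,-0.04,0,120],[0.04,0,0,0,120],[0.04,0,0,0,120],[0,0,0,0,120],[0,0,0,0,120]])

```text
t: 22.05
eef_pos: [0.3018, 0.1101, 0.2436]
orientation: [-0.374, 3.116, 0.0]
force: [0.5, 0.3, -0.5]
opening: 0.0499
grip_force: 0.0
```

Run:
```python
from h import *
s=ctrl.read_camera("scene");t=ctrl.read_camera("top");print(ctrl.get_obs()["force"])
cv2.imwrite("pics/s7v.png",np.hstack([cv2.resize(s[130:290,220:380],(400,400)),cv2.resize(t[140:300,130:290],(400,400))]))
```

```text
[-0.49482581 -0.12227863  0.78869394]
```

View pics/s7v.png

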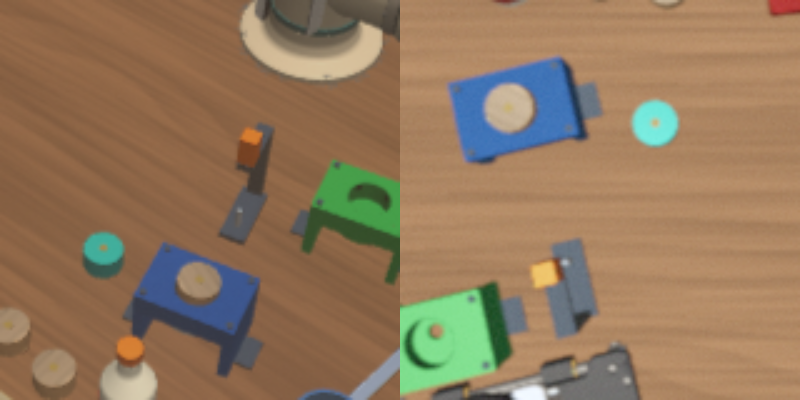

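The tool stands upright and free at scene crop (245,190), well clear of the nest. The blank stands proud at crop (198,282), and the bystanders are undisturbed. Handing in.

```bash
python3 -c "
from workcell import ctrl
print(ctrl.finish_job())"
```

```text
the job is handed in; nothing more can be done
None
```

The job is handed in at about 22 s: the pin found the hole and pushed the blank up about 15 mm, and the tool stands upright and released about 170 mm from the nest; the hand-in returned no verdict.

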